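# Pry the snap cover off a terminal box

## Task

Open the blue terminal box: push the blade of the red flat screwdriver into the notch under the cover's edge and pry that edge up until it snaps free, without pulling at the cover with the fingers. Then put the screwdriver down and lay the loosened cover flat, right way up, in the green tray, leaving the yellow screwdriver and the tape measure where they lie.

Things in the scene. Friction and masses are not known exactly. Their poses are not given: they have to be found in the camera images.
- terminal_box: Blue box screwed to the bench, 128 x 57 mm, rim 120 mm up. Origin under its centre, z up, x along its length. The -x end (outer face x = -64 mm) has the pry slot: there the 4 mm end wall's rim is cut down 10 mm over 22 mm width. Behind, the box is hollow and clear for a blade for 45 mm, 25 mm deep below the rim. Two cable glands stick out 18 mm at the +x end, 45 mm up.
- box_sill (a point): Middle of the outer edge of the sill (bottom of the pry slot), (-64, 0, 110) mm in the box's frame, same axes. The slot above it is 22 mm wide, 10 mm high up to the seated cover's underside. Push the blade in along box +x; the shaft then rests on this edge as fulcrum. With 35 mm of it past the edge, tilt it 20 to 25 degrees, handle down, to free the cover.
- cover: White cap-like snap cover, grey ribs, orange mark over the notch, 140 x 66 x 23 mm, 0.12 kg. Origin under its centre at the lower edge of its 18 mm skirt; axes as the box's while seated (origin 102 mm up). Top plate 18 to 23 mm above the origin. The skirt hangs outside the box walls. Once snapped free it can be lifted straight off by its long sides (66 mm apart).
- cover_notch (a point): Middle of the cover's -x edge at the plate's underside, over a 24 mm notch in the end skirt in line with the slot: (-67, 0, 18) mm in the cover's frame; 120 mm up while seated. Two sprung noses hold this edge (10 to 15 N to free); raised 6 mm it snaps through and stays up about 10 mm, resting on them. The other end just lies on the rim.
- screwdriver_red: Red flat screwdriver, 228 mm long, 0.11 kg, lying on the bench. Origin under its middle; its -y axis points to the blade tip (y = -114 mm); red handle 28 mm wide, 25 mm high, from y = 14 to 114 mm; shaft 6 mm thick, axis 13 mm above the origin; last 12 mm a blade 8 mm wide, 2 mm thick, flat side up.
- blade_tip (a point): Tip of the red screwdriver's blade, (0, -114, 13) mm in the screwdriver's frame.
- tray: Shallow green tray fixed to the bench, 170 x 220 x 18 mm (x, y, z), walls and floor 4 mm thick, so 162 x 212 mm inside. Origin at the centre of its underside.
- sharpener: Orange sharpening machine, fixed at the back of the middle of the bench: a solid to keep clear of. Origin on the bench; its body stands from 165 mm before to 160 mm behind the origin (x) and 175 mm either side (y); a black table and wheel cover overhang it from 290 mm up to over 400 mm, reaching to 76 mm before the origin.
- screwdriver_yellow: Yellow cross-tip screwdriver, 172 mm long, a bystander. Origin under its middle.
- tape_measure: Yellow and black tape measure, 68 x 76 x 37 mm, a bystander. Origin under its middle.

How it is judged:
On the way, in this order (a step that is already met when the one before it is completed fails the run):
1. the blade of the red screwdriver presses the notch edge of the cover up (over 2.5 mm), fingers off the cover (z of cover_notch in the frame of terminal_box above 0.1225 m and contact force between screwdriver_red and cover above 1.5 N and contact force between the fingers and cover below 0.5 N).
2. the notch edge has snapped free of the noses (raised over 8 mm), fingers off the cover (z of cover_notch in the frame of terminal_box above 0.128 m and contact force between the fingers and cover below 0.5 N).
At the end, for the whole second after the job is handed in: The cover lies at rest in the tray, right way up, tilted under 7 degrees, its lower edge below 15 mm, its centre within 80 mm (tray x) and 100 mm (tray y) of the tray's centre; the red screwdriver lies at rest, its origin less than 35 mm above the bench (height (world z) of cover below 0.015 m and angle between cover's own z axis and vertical below 0.12 rad and x of cover in the frame of tray between -0.08 and 0.08 m and y of cover in the frame of tray between -0.1 and 0.1 m and linear speed of cover below 0.02 m/s and height (world z) of screwdriver_red between -0.02 and 0.035 m and linear speed of screwdriver_red below 0.03 m/s); the robot touches nothing.
It fails at once if another loose thing (screwdriver yellow, tape measure) is moved more than 40 mm (distance of any of screwdriver_yellow, tape_measure from where it was at the start of the episode above 0.04 m).
It also fails if it takes over 72 s, if anything falls off the work surface, if the arm or the gripper's body presses on something with over 40 N, if the wrist force passes 120 N, or if a joint passes its speed limit or range.

## Robot

A 6-joint arm with a two-finger parallel gripper is mounted at the origin on a cart in front of the work surface, level with it; the furniture and walls round the work are solid. World frame = base frame: x ahead of the robot, y to its left, z up, the work surface at z = 0. Lengths are in m, angles in rad, forces in N, time in s.
With the tool pointing down it reaches from about 0.35 to 0.875 m from the base axis. Payload 4.2 kg.
Tool frame: the origin (TCP) lies at the very end of the fingers, on their centre line; the grasp point (between the pads) lies 19 mm behind it (r.pinch_z is the z of the grasp point in the tool frame, in m); z points along the fingers, y is the line along which they close (so a half turn about z gives the same grasp; the last joint's range is limited). The gripper opens to 85 mm and grips with 20 to 120 N. Pads are 22 mm wide; open, the fingers measure 114 mm over their backs; the gripper's body (76 mm by 85 mm) begins 54 mm behind the grasp point. The pads swing forward as they close: fully open they stand 13 mm farther back than shut.
Start: joints at [-0.973, 0.385, 0.008, 0, -1.194, -0.259], TCP at [0.208, -0.589, 0.231] pointing down, gripper open.
Joint ranges: [-3.14, 3.14], [-1.21, 2.06], [-1.07, 1.41], [-3.16, 2.05], [-2.99, -0.16], [-3.1, 3.1]. Speed limits (rad/s): [2.79, 2.79, 3.14, 3.14, 3.14, 3.14].

## Interface

Orientations are given as a unit quaternion [x, y, z, w].
In Python, from workcell import r, vision gives the robot as it stands.
- The arm moves only by the tool apply_moves, never from a script. Its argument "rows" is a list of rows, each a list of 3 entries, a list of its own where there are three numbers: the shift along the tool's x, y, z in mm, then the turn, a rotation vector about the tool's x, y, z in degrees, then the gripper's target within -1 to 1 (fully open at 1, half-way at 0, shut at -1). In form: [[[tx, ty, tz], [ax, ay, az], grip], ...]. A call has 1 to 10 rows; each row shifts and turns the commanded pose from where the row before left it, along the tool's axes as they then stand; what a row does not reach is not made up. A row lasts 1/8 s, in which the tool goes at most 62.5 mm and 10.7 degrees, less where a joint would pass 70% of its speed; a pose out of reach is approached as far as the arm can. A call is refused whole if a number of a shift passes 62.5 or a number of a turn 10.7, either way. A call with a gripper value outside its range is refused whole. The fingers move at their own pace and stop on an object; "squeeze" is the grip in N (left out, the last holds). Time passes only in rows, so rows that do not move let the fingers close. It gives the time, the measured TCP pose, the force, the opening and the grip force at its end, in the units of the state.
- r.observe(): the state, without advancing time (a new reading comes with each control period).
- vision.snapshot(name): name is "side" or "top" or "wrist"; returns the picture (420x560x3 uint8, red, green, blue); there is no depth.
- vision.camera_params(name): a dict with "fx", "fy", "cx", "cy" (pixels), "camera_from_world" (4x4, takes a point from world to camera coordinates). Camera axes: x right, y up, looking along -z (the intrinsics and any distortion apply to the point x, -y, -z); pixel columns grow to the right and rows downward; lengths in m; the calibration is good to about 2 mm. The wrist camera is an equidistant fisheye: a pixel r from the principal point sees the ray r / f radians off the axis. A picture is of the moment at which its call begins: read the wrist's pose just before it. camera_params takes no time and is no camera call; for the wrist camera it gives the pose at the moment of the call.
- r.finish_job(): hands the job in; it is judged then, once.
The state is a dict: "time": time; "joint_positions": joint angles; "qvel": joint speeds; "joint_efforts": joint torques, N m; "tool_pos": TCP position; "ee_rot": TCP orientation; "ft_force": force on the tool from outside, world axes, zero at the start; "wrist_torque": the same for the moment, N m; "finger_gap": finger opening in m; "grasp_force": force on a finger pad.
Only numpy, scipy, OpenCV 4.12 (cv2) and the standard library are available. Lean on these libraries where they do the work, as an engineer would, in place of code of your own. Each camera call takes 0.05 s, during which the arm holds its last target. There are 200 camera calls.

## Working session

There is one attempt and no reset: what is moved stays moved. The work goes in short steps, Python scripts to look and compute and a tool call to move; the robot and the scene stay as the last step left them, time stands still between calls to the robot, and variables do not carry over. Pictures are saved under pics/ and viewed, at most 10 in all, crops included, and the job is handed in when it is done.

Besides the shell and the picture viewer there is one more tool, called as name(argument=value, ...) on one line, values as JSON. apply_moves: Moves the arm, as the interface text tells. Its arguments: {"type":"object","properties":{"rows":{"type":"array"},"squeeze":{"type":"number"}},"required":["rows"]}

```bash
mkdir -p pics; ls; python3 - <<'E'
from workcell import r, vision
import cv2,json
for n in ("side","top"):
    cv2.imwrite(f"pics/{n}0.png",cv2.resize(vision.snapshot(n)[:,:,::-1],(800,600),interpolation=cv2.INTER_CUBIC))
    p=vision.camera_params(n);print(n,{k:(v.tolist() if hasattr(v,'tolist') else v) for k,v in p.items()})
print(r.observe(), r.pinch_z)
E
```

```text
pics
side {'fx': 456.40410951480584, 'fy': 456.40410951480584, 'cx': 286.32415136959185, 'cy': 206.66041422428748, 'camera_from_world': [[0.6889310537447292, -0.7248120380352304, -0.00463817910309967, -0.4298351419907432], [0.41944554449679716, 0.39344632063226137, 0.8180864428547395, -0.2805168582182973], [-0.5911340274319876, -0.5655506186895664, 0.5750765682166911, -1.4557207415750895], [0.0, 0.0, 0.0, 1.0]]}
top {'fx': 456.9787801929037, 'fy': 456.9787801929037, 'cx': 279.355643323095, 'cy': 208.82454213074283, 'camera_from_world': [[0.025636407813183795, -0.999669590761677, 0.0018665210464982487, -0.08827514748665681], [0.9822080150283964, 0.025535992439904526, 0.18605195055168422, -0.54845261287607], [-0.1860381407357463, -0.0029363917466915276, 0.9825381355423799, -1.4692123811713658], [0.0, 0.0, 0.0, 1.0]]}
{'time': 0.1, 'joint_positions': array([-9.73390823e-01,  3.85481811e-01,  6.77322070e-03, -4.29260373e-04,
       -1.19399287e+00, -2.58629854e-01]), 'qvel': array([-0.00045254, -0.00124315,  0.00464757,  0.00415473,  0.00074818,
        0.0001407 ]), 'joint_efforts': array([ 7.56323407e-04, -3.93319237e+01,  1.88931209e+01,  4.19796914e+00,
       -2.59194007e-03,  4.19797914e-06]), 'tool_pos': array([ 0.20757113, -0.58897948,  0.23033472]), 'ee_rot': array([-1.68500857e-01,  9.85701027e-01,  9.49439233e-04, -2.13878240e-04]), 'ft_force': array([ 0.22070327,  0.83177884, -0.10761158]), 'wrist_torque': array([-0.00242879,  0.0270698 ,  0.02155387]), 'grasp_force': 0.0, 'finger_gap': 0.085345377473045} -0.0187
```

View pics/top0.png

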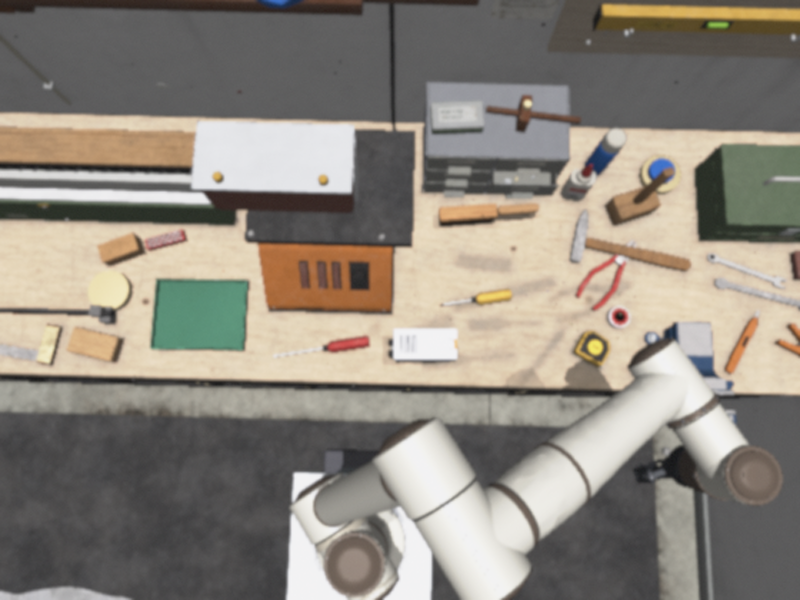

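View pics/side0.png

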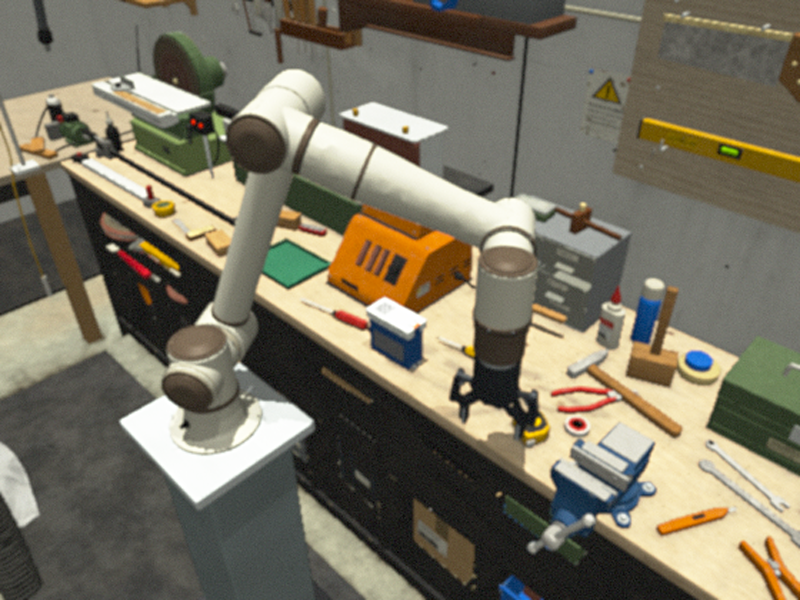

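The top view shows the box at about (425,344), with its orange mark on the right end (world -y). The red screwdriver is at (325,348) with its blade to the left, and the tray is at (200,314). The side view shows the same layout. I'll enlarge both.

```bash
cat > h.py <<'E'
from workcell import r, vision
import cv2,numpy as np
from scipy.spatial.transform import Rotation as R
def ray(name,u,v,p=None):
    p=p or vision.camera_params(name);T=np.array(p["camera_from_world"])
    x=(u-p["cx"])/p["fx"];y=(v-p["cy"])/p["fy"]
    if name=="wrist":
        t=np.hypot(x,y);s=np.sin(t)/t if t>1e-9 else 1;d=np.array([x*s,-y*s,-np.cos(t)])
    else: d=np.array([x,-y,-1])
    Ri=T[:3,:3].T
    return -Ri@T[:3,3],Ri@d
def onz(name,u,v,z,p=None):
    o,d=ray(name,u,v,p);return o+d*(z-o[2])/d[2]
def proj(name,P,p=None):
    p=p or vision.camera_params(name);T=np.array(p["camera_from_world"])
    c=T[:3,:3]@np.array(P)+T[:3,3];x,y,z=c[0],-c[1],-c[2]
    if name=="wrist":
        n=np.hypot(x,y);t=np.arctan2(n,z);x,y,z=x/n*t,y/n*t,1
    return p["cx"]+p["fx"]*x/z,p["cy"]+p["fy"]*y/z
E
python3 - <<'E'
from h import *
a=vision.snapshot("top")[:,:,::-1]; b=vision.snapshot("side")[:,:,::-1]
A=cv2.resize(a[215:275,185:385],None,fx=4,fy=4,interpolation=cv2.INTER_CUBIC)
B=cv2.resize(b[195:270,205:405],None,fx=4,fy=4,interpolation=cv2.INTER_CUBIC)
cv2.imwrite("pics/crop1.png",np.vstack([A,B]))
for n,u,v,z in [("top",u*.7,v*.7,.018) for u,v in [(156,279),(248,281),(245,350),(151,349)]]+[("top",400*.7,330*.7,.125)]: print(onz(n,u,v,z).round(3))
E
```

```text
[0.589 0.509 0.018]
[0.59  0.288 0.018]
[0.424 0.284 0.018]
[0.421 0.505 0.018]
[ 0.466 -0.078  0.125]
```

View pics/crop1.png

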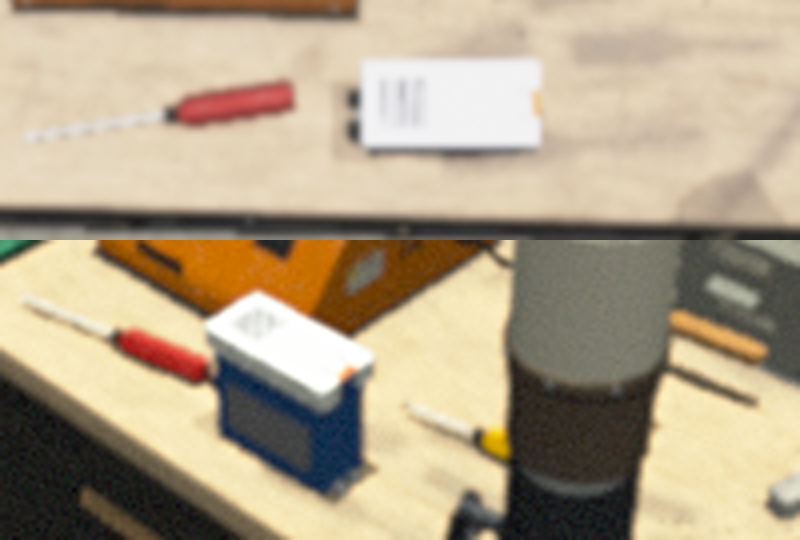

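The crop gives, in crop pixels:
- **Cover corners:** (361,58), (541,60), (540,149), (362,147)
- **Orange mark:** (538,103)
- **Red screwdriver:** tip (27,136), handle from (168,115) to (293,96)

```bash
python3 - <<'E'
from h import *
f=lambda x,y,z:onz("top",185+x/4,215+y/4,z)
C=np.array([f(x,y,.125) for x,y in [(361,58),(541,60),(540,149),(362,147)]]);print("cover",C.round(4),C.mean(0).round(4),"mark",f(540,103,.125).round(4))
t,h0,h1=f(25,136,.013),f(168,115,.013),f(293,96,.015);print("sd",t,h0,h1,np.linalg.norm(t-h1))
d=(t-h1)/np.linalg.norm(t-h1);print("dir",d,np.degrees(np.arctan2(d[0],d[1])))
print("yellow",[onz("top",u*.7,v*.7,.012).round(3) for u,v in [(443,303),(511,295)]],"tape",onz("top",592*.7,347*.7,.03))
# side-camera check
g=lambda x,y,z:onz("side",205+x/4,195+(y-240)/4,z)
print("side: cover top corners",[g(x,y,.125).round(4) for x,y in [(258,291),(374,357),(335,400),(208,325)]],"sd",g(23,299,.013),g(210,372,.013))
s=r.observe();print(R.from_quat(s["ee_rot"]).as_matrix().round(3))
E
```

```text
cover [[ 0.4703 -0.0631  0.125 ]
 [ 0.4724 -0.2043  0.125 ]
 [ 0.4026 -0.2041  0.125 ]
 [ 0.4006 -0.0658  0.125 ]] [ 0.4365 -0.1343  0.125 ] mark [ 0.4385 -0.2038  0.125 ]
sd [0.41295682 0.21814539 0.013     ] [0.43372146 0.09904159 0.013     ] [ 0.45225394 -0.00559459  0.015     ] 0.2271735898736696
dir [-0.17298278  0.9848855  -0.00880384] -9.961679802695063
yellow [array([ 0.549, -0.179,  0.012]), array([ 0.573, -0.342,  0.012])] tape [ 0.45084497 -0.52662882  0.03      ]
side: cover top corners [array([ 0.4732, -0.0612,  0.125 ]), array([ 0.4722, -0.202 ,  0.125 ]), array([ 0.4071, -0.2179,  0.125 ]), array([ 0.4073, -0.066 ,  0.125 ])] sd [0.41333101 0.21409396 0.013     ] [ 0.45905533 -0.00730859  0.013     ]
[[-0.943 -0.332 -0.001]
 [-0.332  0.943  0.001]
 [ 0.     0.001 -1.   ]]
```

```bash
cat >> h.py <<'E'
def Rt(yaw,pitch=0): # tool y at yaw deg (world), tool z down; then pitched about world x by 'pitch' deg
    a=np.radians(yaw);y=np.array([np.cos(a),np.sin(a),0]);z=np.array([0,0,-1.]);x=np.cross(y,z)
    return R.from_euler("x",pitch,degrees=True)*R.from_matrix(np.array([x,y,z]).T)
def plan(P,Rg,n,g,start=None):
    if start is None: s=r.observe();start=(s["tool_pos"],R.from_quat(s["ee_rot"]))
    p,q=start;rows=[]
    for i in range(n):
        k=1/(n-i)
        t=q.inv().apply((np.array(P)-p)*k)*1000; w=np.degrees((q.inv()*Rg).as_rotvec()*k)
        t=np.round(t,0 if i<n-1 else 1);w=np.round(w,1)
        rows.append([[float(a)+0. for a in t],[float(a)+0. for a in w],g]);p=p+q.apply(t/1000);q=q*R.from_rotvec(w,degrees=True)
    print(str(rows).replace(" ",""));return p,q
E
python3 - <<'E'
from h import *
G=[.4437,.0436]
s=plan(G+[.2],Rt(190),20,1)
E
```

```text
[[[-22.0,26.0,2.0],[0.0,0.0,-4.0],1],[[-23.0,24.0,2.0],[0.0,0.0,-4.0],1],[[-25.0,23.0,2.0],[0.0,0.0,-4.0],1],[[-27.0,21.0,1.0],[0.0,0.0,-4.0],1],[[-28.0,19.0,2.0],[0.0,0.0,-4.0],1],[[-29.0,17.0,1.0],[0.0,0.0,-4.0],1],[[-30.0,15.0,2.0],[0.0,0.0,-4.0],1],[[-31.0,13.0,1.0],[0.0,0.0,-4.0],1],[[-32.0,10.0,2.0],[0.0,0.0,-4.0],1],[[-33.0,8.0,1.0],[0.0,0.0,-4.1],1],[[-33.0,6.0,2.0],[0.0,0.0,-4.0],1],[[-34.0,4.0,1.0],[0.0,0.0,-4.1],1],[[-34.0,1.0,2.0],[0.0,0.0,-4.0],1],[[-34.0,-1.0,1.0],[0.0,0.0,-4.1],1],[[-33.0,-4.0,2.0],[0.0,0.0,-4.0],1],[[-33.0,-6.0,1.0],[0.0,0.0,-4.1],1],[[-33.0,-8.0,2.0],[0.0,0.0,-4.0],1],[[-32.0,-11.0,1.0],[0.0,0.0,-4.1],1],[[-31.0,-13.0,2.0],[0.0,0.0,-4.0],1],[[-30.3,-14.9,1.3],[0.0,0.1,-4.1],1]]
```

apply_moves(rows=[[[-22,26,0],[0,0,-4],1],[[-23,24,0],[0,0,-4],1],[[-25,23,0],[0,0,-4],1],[[-27,21,0],[0,0,-4],1],[[-28,19,0],[0,0,-4],1],[[-29,17,0],[0,0,-4],1],[[-30,15,0],[0,0,-4],1],[[-31,13,0],[0,0,-4],1],[[-32,10,0],[0,0,-4],1],[[-33,8,0],[0,0,-4],1]], squeeze=100)

```text
time: 1.45
tool_pos: [0.3259, -0.2721, 0.2313]
ee_rot: [-0.496, 0.868, -0.0, 0.0]
ft_force: [0.8, -0.2, -1.0]
finger_gap: 0.0855
grasp_force: 0.0
```

apply_moves(rows=[[[-33,6,2],[0,0,-4],1],[[-34,4,2],[0,0,-4],1],[[-34,1,2],[0,0,-4],1],[[-34,-1,2],[0,0,-4],1],[[-33,-4,2],[0,0,-4],1],[[-33,-6,4],[0,0,-4],1],[[-33,-8,4],[0,0,-4],1],[[-32,-11,4],[0,0,-4],1],[[-31,-13,4],[0,0,-4],1],[[-30,-15,4],[0,0,-4],1]])

```text
time: 2.7
tool_pos: [0.4457, 0.0435, 0.2012]
ee_rot: [0.764, -0.646, -0.0, -0.0]
ft_force: [0.6, 0.1, -0.3]
finger_gap: 0.0852
grasp_force: 0.0
```

```bash
python3 - <<'E'
from h import *
G=[.4437,.0436]
s=plan(G+[.1],Rt(190),4,1);plan(G+[.003],Rt(190),4,1,s)
im=vision.snapshot("wrist")[:,:,::-1];cv2.imwrite("pics/w1.png",cv2.resize(im,(800,600),interpolation=cv2.INTER_CUBIC))
d=np.array([-.17,.985]);pts=[G[0],G[1],.013],list(np.array(G)-50*.001*d)+[.013],list(np.array(G)+164*.001*d)+[.013]
print([np.array(proj("wrist",p))/.7 for p in pts])
E
```

```text
[[[0.0,1.0,25.0],[0.0,0.0,-0.1],1],[[0.0,0.0,25.0],[0.0,0.0,-0.1],1],[[0.0,0.0,26.0],[0.0,0.0,-0.1],1],[[-0.5,1.0,25.2],[0.0,0.0,-0.1],1]]
[[[0.0,0.0,24.0],[0.0,0.0,0.0],1],[[0.0,0.0,24.0],[0.0,0.0,0.0],1],[[0.0,0.0,25.0],[0.0,0.0,0.0],1],[[0.0,0.0,24.0],[0.0,0.0,0.0],1]]
[array([410.01944674, 256.00821463]), array([410.22992007, 187.76296722]), array([408.99332125, 441.07490933])]
```

View pics/w1.png

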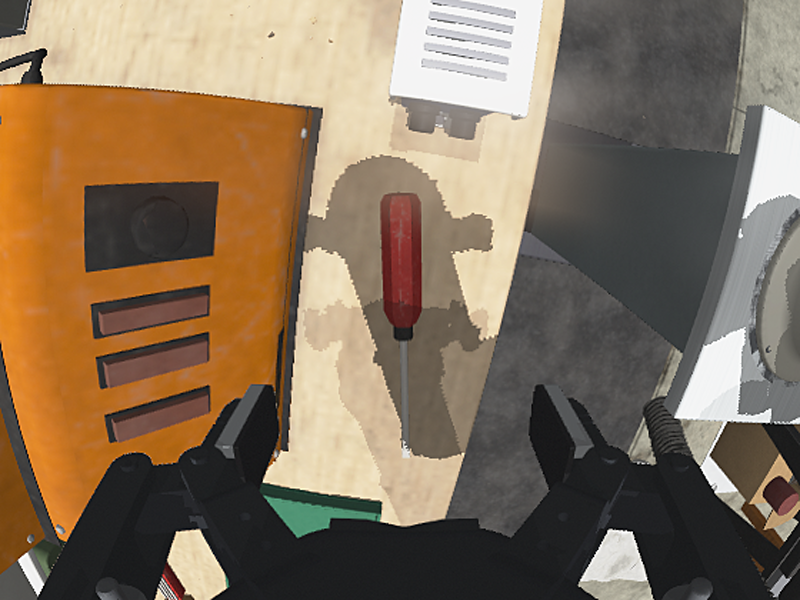

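The wrist view shows the handle end at (401,193), the ferrule at (402,335) and the tip at (405,453). The sharpener's front edge is at about (290,400).

```bash
python3 - <<'E'
from h import *
p=vision.camera_params("wrist")
f=lambda u,v,z:onz("wrist",u*.7,v*.7,z,p)
e,m,t=f(401,193,.013),f(402,325,.013),f(405,455,.013);print(e,m,t,np.linalg.norm(e-t));d=(t-e)/np.linalg.norm(t-e);print(d)
print("mid",e+.05*d,t-.164*d)
for z in (0,.05,.1): print("sharp",f(288,400,z).round(3),f(318,110,z).round(3))
print("cover corners z.125",f(390,97,.125),f(524,117,.125),"bottom z.102",f(390,97,.102),f(524,117,.102), p["camera_from_world"])
E
```

```text
[ 0.45800036 -0.00082734  0.013     ] [0.4402978  0.09812505 0.013     ] [0.41655896 0.22114782 0.013     ] 0.22581045661597526
[-1.83522938e-01  9.83015428e-01  2.45830738e-16]
mid [0.44882422 0.04832343 0.013     ] [0.44665673 0.05993329 0.013     ]
sharp [0.526 0.191 0.   ] [ 0.528 -0.051  0.   ]
sharp [0.517 0.159 0.05 ] [ 0.519 -0.049  0.05 ]
sharp [0.507 0.126 0.1  ] [ 0.509 -0.046  0.1  ]
cover corners z.125 [ 0.47179417 -0.05605522  0.125     ] [ 0.40868155 -0.05922657  0.125     ] bottom z.102 [ 0.47289248 -0.05832736  0.102     ] [ 0.4031364  -0.06183254  0.102     ] [[-0.98543128 -0.17006524 -0.00173236  0.44937181]
 [ 0.16162525 -0.93325867 -0.32078893  0.00345383]
 [ 0.05293831 -0.31639544  0.94714912 -0.36067462]
 [ 0.          0.          0.          1.        ]]
```

apply_moves(rows=[[[-4,0,30],[0,0,-0.4],1],[[-4,0,40],[0,0,0],1],[[0,0,40],[0,0,0],1],[[0,0,40],[0,0,0],1],[[0,0,28],[0,0,0],1],[[0,0,14],[0,0,0],1],[[0,0,6],[0,0,0],1],[[0,0,0],[0,0,0],1]])

```text
time: 3.75
tool_pos: [0.4443, 0.0502, 0.0033]
ee_rot: [0.765, -0.644, -0.0, 0.0]
ft_force: [-0.1, -0.5, -0.1]
finger_gap: 0.0856
grasp_force: 0.0
```

apply_moves(rows=[[[0,0,0],[0,0,0],-1],[[0,0,0],[0,0,0],-1],[[0,0,0],[0,0,0],-1],[[0,0,0],[0,0,0],-1],[[0,0,0],[0,0,0],-1],[[0,0,0],[0,0,0],-1],[[0,0,0],[0,0,0],-1],[[0,0,0],[0,0,0],-1]])

```text
time: 4.75
tool_pos: [0.4447, 0.0505, 0.0044]
ee_rot: [0.765, -0.644, 0.0, -0.001]
ft_force: [-2.0, 0.1, 8.2]
finger_gap: 0.0241
grasp_force: 97.8
```

apply_moves(rows=[[[0,0,-10],[0,0,0],-1],[[0,0,-20],[0,0,0],-1],[[0,0,-30],[0,0,0],-1],[[0,0,-35],[0,0,0],-1],[[0,0,-35],[0,0,0],-1],[[0,0,-35],[0,0,3],-1],[[0,0,-30],[0,0,3],-1],[[0,0,-20],[0,0,3.5],-1],[[0,0,0],[0,0,0],-1]])

```text
time: 5.88
tool_pos: [0.4446, 0.0505, 0.2198]
ee_rot: [0.709, -0.705, 0.001, -0.002]
ft_force: [-0.1, 0.5, -2.0]
finger_gap: 0.024
grasp_force: 98.6
```

```bash
python3 - <<'E'
from h import *
# sill edge ~ (.438,-.199); tip 12 mm short of it, TCP ~169 mm behind tip
s=plan([.438,-.381,.2185],Rt(180.5),12,-1)
im=vision.snapshot("wrist")[:,:,::-1];im2=vision.snapshot("side")[:,:,::-1]
cv2.imwrite("pics/w2.png",np.hstack([cv2.resize(im[:,100:400],(400,560)),cv2.resize(im2[100:300,130:330],(400,400))[0:400].copy() if 0 else cv2.copyMakeBorder(cv2.resize(im2[80:260,150:330],(400,400),interpolation=cv2.INTER_CUBIC),0,160,0,0,0)]))
E
```

```text
[[[36.0,1.0,0.0],[0.0,0.0,0.0],-1],[[36.0,1.0,0.0],[0.0,0.0,0.0],-1],[[36.0,1.0,0.0],[0.0,0.0,0.0],-1],[[36.0,1.0,0.0],[0.0,0.0,0.0],-1],[[36.0,1.0,0.0],[0.0,0.0,0.0],-1],[[36.0,1.0,0.0],[0.0,0.0,0.0],-1],[[36.0,1.0,0.0],[0.0,0.0,0.0],-1],[[36.0,0.0,0.0],[0.0,0.0,0.0],-1],[[36.0,1.0,0.0],[0.0,0.0,0.0],-1],[[36.0,0.0,0.0],[-0.1,0.0,-0.1],-1],[[36.0,1.0,0.0],[0.0,0.1,0.0],-1],[[35.4,0.4,0.5],[-0.1,0.0,-0.1],-1]]
```

View pics/w2.png

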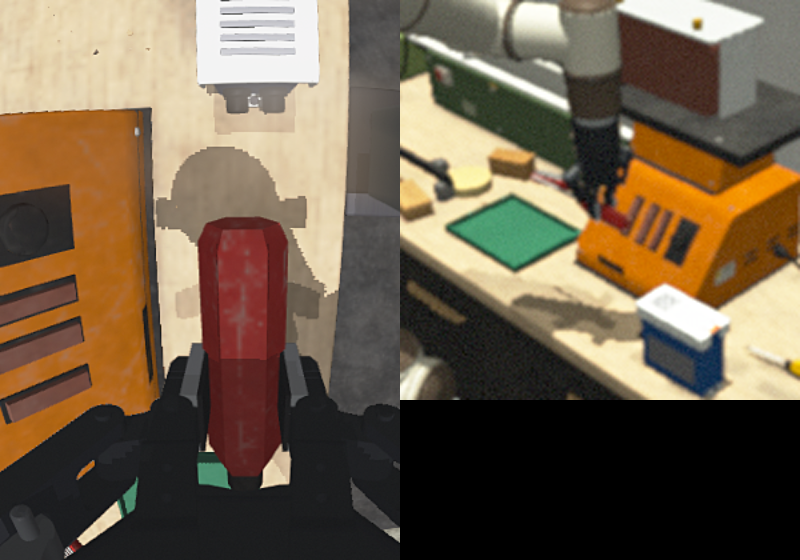

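The screwdriver is held level between the pads, and the handle end shows at crop (243,220). The blade is hidden behind the gripper in this view, and the cover's near end runs from crop (197,83) to (320,87). Next I carry it over the box to the -y side.

apply_moves(rows=[[[20,1,0],[0,0,0],-1],[[38,1,0],[0,0,0],-1],[[45,1,0],[0,0,0],-1],[[45,1,0],[0,0,0],-1],[[45,1,0],[0,0,0],-1],[[45,1,0],[0,0,0],-1],[[45,1,0],[0,0,0],-1],[[45,0,0],[0,0,0],-1],[[45,0,0],[0,0,0],-1],[[45,0,0],[0,0,0],-1]])

```text
time: 7.22
tool_pos: [0.4386, -0.3688, 0.2163]
ee_rot: [0.709, -0.705, -0.002, 0.0]
ft_force: [1.6, 0.8, -0.3]
finger_gap: 0.0246
grasp_force: 98.6
```

apply_moves(rows=[[[25,0,20],[0,0,0],-1],[[0,0,30],[0,0,0],-1],[[0,0,30],[0,0,0],-1],[[0,0,20],[0,0,0],-1],[[0,0,10],[0,0,0],-1],[[0,0,0],[0,0,0],-1]])

```text
time: 7.98
tool_pos: [0.439, -0.3925, 0.107]
ee_rot: [0.709, -0.705, -0.001, 0.0]
ft_force: [0.4, -0.9, -1.4]
finger_gap: 0.0243
grasp_force: 98.6
```

```bash
python3 - <<'E'
from h import *
s=r.observe();print(s["tool_pos"],R.from_quat(s["ee_rot"]).as_matrix().round(3),s["ft_force"])
a=vision.snapshot("top")[:,:,::-1]; b=vision.snapshot("side")[:,:,::-1]
cv2.imwrite("pics/top2.png",a);cv2.imwrite("pics/side2.png",b)
P=[.438,-.215,s["tool_pos"][2]+.0086]
ut,vt=proj("top",P);us,vs=proj("side",P);print(ut,vt,us,vs)
A=cv2.resize(a[210:270,250:385],(800,356),interpolation=cv2.INTER_CUBIC)
x0,y0=int(us)-60,int(vs)-35
print(x0,y0)
cv2.imwrite("pics/c3.png",np.vstack([A,cv2.resize(b[y0:y0+40,x0:x0+133],(800,241),interpolation=cv2.INTER_CUBIC)]))
E
```

```text
[ 0.43900555 -0.39245611  0.10701918] [[ 0.006 -1.    -0.003]
 [-1.    -0.006  0.001]
 [-0.001  0.003 -1.   ]] [ 0.3617391  -0.90522103 -1.35949914]
323.28849281263166 241.34495959921136 294.4607974545591 232.61284277426273
234 197
```

View pics/c3.png

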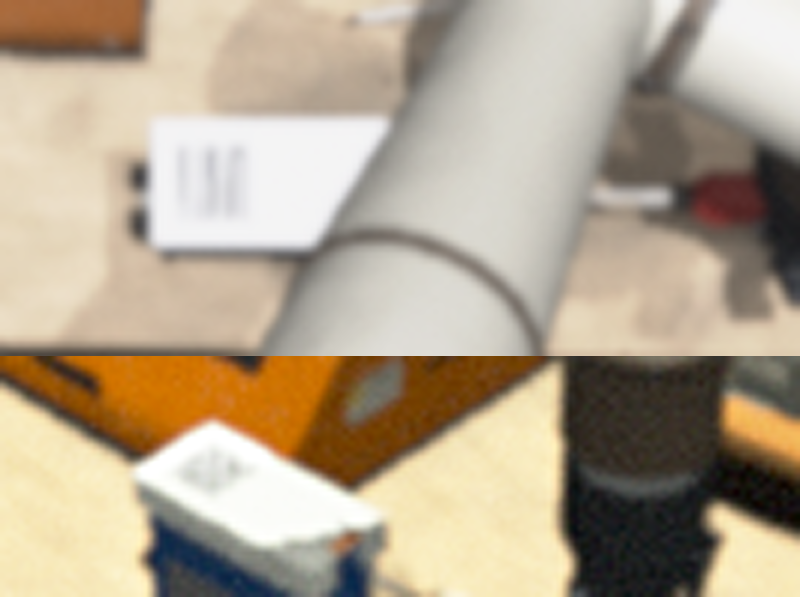

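The forearm hides the tip in the top view; only the shaft from (592,195) to (672,197) and the handle at (730,198) show. The side crop was cut too high, so I'll enlarge the stored side picture.

```bash
python3 - <<'E'
from h import *
b=cv2.imread("pics/side2.png")
cv2.imwrite("pics/c4.png",cv2.resize(b[205:280,255:355],(800,600),interpolation=cv2.INTER_CUBIC))
E
```

```text
(no output)
```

View pics/c4.png

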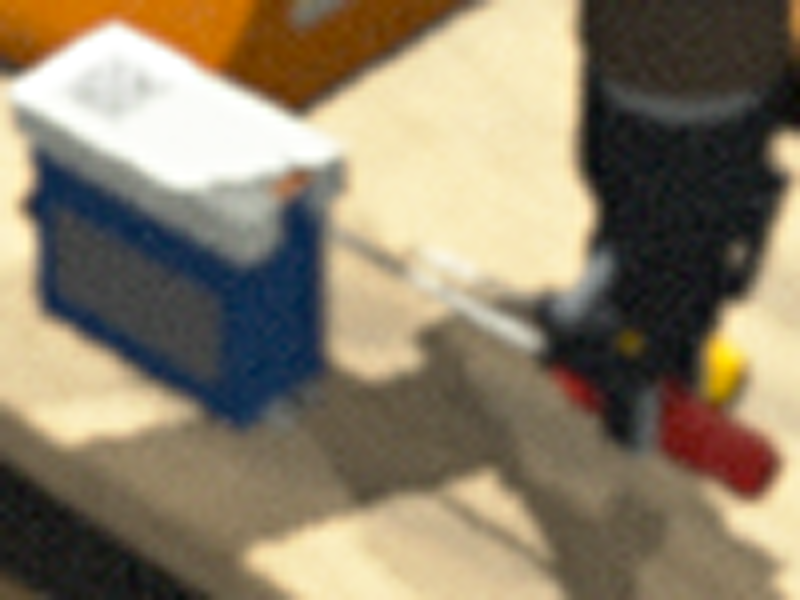

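In the side crop the shaft runs from (540,345) through (440,285) to about (345,237), with the tip near (318,215) against the box end. The orange mark is at (292,185).

```bash
python3 - <<'E'
from h import *
def onx(u,v,x): o,d=ray("side",255+u/8,205+v/8);return (o+d*(x-o[0])/d[0])*1000
for u,v in [(318,215),(345,237),(400,266),(440,287),(540,345),(765,480)]: print((u,v),onx(u,v,.439).round(1))
print("mark",onx(292,187,.437), "cover end top corners", [ (onz("side",255+u/8,205+v/8,.125)*1000).round(1) for u,v in [(343,158),(180,190),(118,20),(12,92)]])
print("skirt low corner",[ (onz("side",255+u/8,205+v/8,.102)*1000).round(1) for u,v in [(247,266)]], "box foot", (onz("side",255+237/8,205+423/8,0)*1000).round(1))
print("expect tip",[ (np.array(proj("side",[.439,y,z]))-[255,205])*8 for y,z in [(-.220,.1156),(-.348,.1156)]])
f=lambda x,y,z:onz("top",250+x*135/800,210+y*60/356,z)*1000
print("shaft top",f(592,195,.116),f(672,197,.116),f(730,199,.116),"cover",f(150,117,.125),f(151,247,.125),f(390,118,.125),f(152,252,.102))
E
```

```text
(318, 215) [ 439.  -215.4  118.4]
(345, 237) [ 439.  -230.7  115. ]
(400, 266) [ 439.  -261.2  116.5]
(440, 287) [ 439.  -283.   117.6]
(540, 345) [ 439.  -335.9  117.5]
(765, 480) [ 439.  -447.8  115.1]
mark [ 437.         -202.35951068  127.39137991] cover end top corners [array([ 468.7, -202.4,  125. ]), array([ 405.7, -167.5,  125. ]), array([474.9, -60.8, 125. ]), array([405.1, -65.8, 125. ])]
skirt low corner [array([ 408.8, -203. ,  102. ])] box foot [ 417.8 -187.7    0. ]
expect tip [array([326.11256403, 224.95087292]), array([563.18427148, 362.1488184 ])]
shaft top [ 435.32027111 -298.5735166   116.        ] [ 435.35359388 -340.96773742  116.        ] [ 435.08547124 -371.69550759  116.        ] cover [469.62126266 -63.33971536 125.        ] [400.92439838 -65.7394446  125.        ] [ 472.37909328 -190.37368701  125.        ] [400.43539233 -66.13719854 102.        ]
```

Shaft axis is at about 115 mm and level. It sits about 2 mm short of the slot's middle in x, and the tip is about 23 mm before the sill. I'll insert it slowly.

apply_moves(rows=[[[-5,-2,0.5],[0,0,0],-1],[[-6,0,0],[0,0,0],-1],[[-6,0,0],[0,0,0],-1],[[-6,0,0],[0,0,0],-1],[[-5,0,0],[0,0,0],-1],[[-5,0,0],[0,0,0],-1],[[0,0,0],[0,0,0],-1]], squeeze=110)

```text
time: 8.95
tool_pos: [0.4415, -0.3595, 0.1078]
ee_rot: [0.709, -0.705, -0.0, 0.0]
ft_force: [-0.3, 0.3, -1.2]
finger_gap: 0.0243
grasp_force: 109.9
```

apply_moves(rows=[[[-5,0,1],[0,0,0],-1],[[-5,0,0],[0,0,0],-1],[[-5,0,0],[0,0,0],-1],[[-5,0,0],[0,0,0],-1],[[-5,0,0],[0,0,0],-1],[[-2,0,0],[0,0,0],-1],[[0,0,0],[0,0,0],-1]])

```text
time: 9.82
tool_pos: [0.4414, -0.3327, 0.1069]
ee_rot: [0.709, -0.705, 0.0, -0.0]
ft_force: [-0.8, 0.6, -1.5]
finger_gap: 0.0236
grasp_force: 109.9
```

```bash
python3 - <<'E'
from h import *
s=r.observe();print(s["tool_pos"],s["ft_force"],s["wrist_torque"])
b=vision.snapshot("side")[:,:,::-1]; a=vision.snapshot("top")[:,:,::-1]
cv2.imwrite("pics/c5.png",np.hstack([cv2.resize(b[205:280,255:345],(480,400),interpolation=cv2.INTER_CUBIC),cv2.resize(a[210:270,270:330],(320,400),interpolation=cv2.INTER_CUBIC)]))
E
```

```text
[ 0.44136833 -0.33266037  0.10687745] [-0.77747768  0.60732619 -1.46551382] [-0.0200873   0.02670285 -0.00726634]
```

View pics/c5.png

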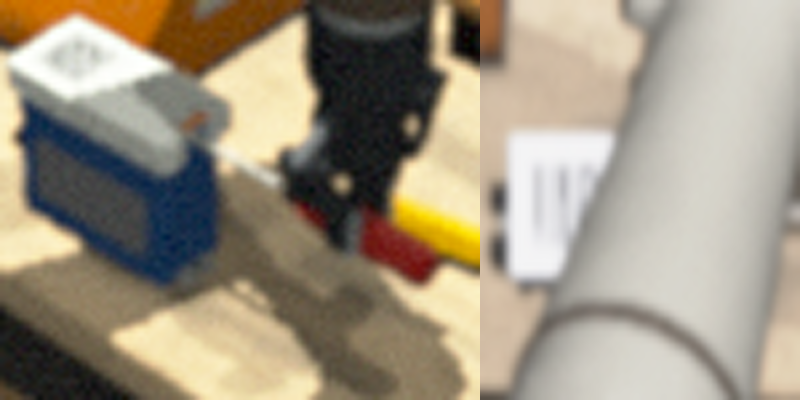

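The shaft enters the slot right under the orange mark. I'll settle it on the sill, then pry about the edge.

apply_moves(rows=[[[0,0,1],[0,0,0],-1],[[0,0,1],[0,0,0],-1],[[-0.3,0,4.7],[0,-2,0],-1],[[-0.3,0,4.7],[0,-2,0],-1],[[-0.3,0,4.7],[0,-2,0],-1],[[-0.3,0,4.7],[0,-2,0],-1],[[0,0,0],[0,0,0],-1]], squeeze=120)

```text
time: 10.8
tool_pos: [0.4412, -0.3311, 0.0856]
ee_rot: [0.707, -0.704, -0.05, -0.049]
ft_force: [0.7, -0.6, -0.2]
finger_gap: 0.0238
grasp_force: 119.7
```

apply_moves(rows=[[[-0.3,0,4.7],[0,-2,0],-1],[[-0.3,0,4.7],[0,-2,0],-1],[[-0.3,0,4.7],[0,-2,0],-1],[[0,0,0],[0,0,0],-1]])

```text
time: 11.3
tool_pos: [0.4412, -0.3279, 0.0717]
ee_rot: [0.703, -0.7, -0.087, -0.086]
ft_force: [0.6, -0.2, -0.7]
finger_gap: 0.0235
grasp_force: 119.7
```

apply_moves(rows=[[[-0.3,0,4.7],[0,-2,0],-1],[[-0.3,0,4.7],[0,-2,0],-1],[[-0.3,0,4.7],[0,-2,0],-1],[[0,0,0],[0,0,0],-1]])

```text
time: 11.8
tool_pos: [0.441, -0.3228, 0.0581]
ee_rot: [0.698, -0.695, -0.124, -0.123]
ft_force: [-0.3, -2.0, -1.2]
finger_gap: 0.0235
grasp_force: 119.7
```

```bash
cat >> h.py <<'E'
def mark(b): # b RGB; orange centroid near cover mark in side view
    w=cv2.cvtColor(np.ascontiguousarray(b[215:240,280:300]),cv2.COLOR_RGB2HSV).astype(int)
    m=((w[...,0]<15)|(w[...,0]>174))&(w[...,1]>90)&(w[...,2]>80);y,x=np.nonzero(m);return m.sum(),x.mean()+280,y.mean()+215
E
python3 - <<'E'
from h import *
b=vision.snapshot("side");cv2.imwrite("pics/side3.png",b[:,:,::-1])
print(mark(cv2.imread("pics/side2.png")[:,:,::-1]),mark(b))
print([proj("side",[.437,-.203,z]) for z in (.124,.134)])
E
```

```text
(np.int64(26), np.float64(290.7692307692308), np.float64(219.65384615384616)) (np.int64(20), np.float64(291.55), np.float64(219.5))
[(np.float64(291.63798930213125), np.float64(229.25645091079986)), (np.float64(291.6441579558102), np.float64(226.88890085314796))]
```

```bash
python3 - <<'E'
from h import *
f=lambda n:cv2.resize(cv2.imread(f"pics/{n}.png")[205:265,255:335],(400,300),interpolation=cv2.INTER_CUBIC)
w=cv2.cvtColor(vision.snapshot("wrist")[:,:,::-1],cv2.COLOR_RGB2RGB)
cv2.imwrite("pics/c6.png",np.hstack([np.vstack([f("side2"),f("side3")]),cv2.resize(w,(400,300)).repeat(1,0) if 0 else cv2.copyMakeBorder(cv2.resize(w,(400,300)),0,300,0,0,0)]))
E
```

```text
Traceback (most recent call last):
AttributeError: module 'cv2' has no attribute 'COLOR_RGB2RGB'
```

```bash
python3 - <<'E'
from h import *
f=lambda n:cv2.resize(cv2.imread(f"pics/{n}.png")[205:265,255:335],(400,300),interpolation=cv2.INTER_CUBIC)
w=np.ascontiguousarray(vision.snapshot("wrist")[:,:,::-1])
cv2.imwrite("pics/c6.png",np.hstack([np.vstack([f("side2"),f("side3")]),cv2.copyMakeBorder(cv2.resize(w,(400,300)),0,300,0,0,0)]))
E
```

```text
(no output)
```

View pics/c6.png

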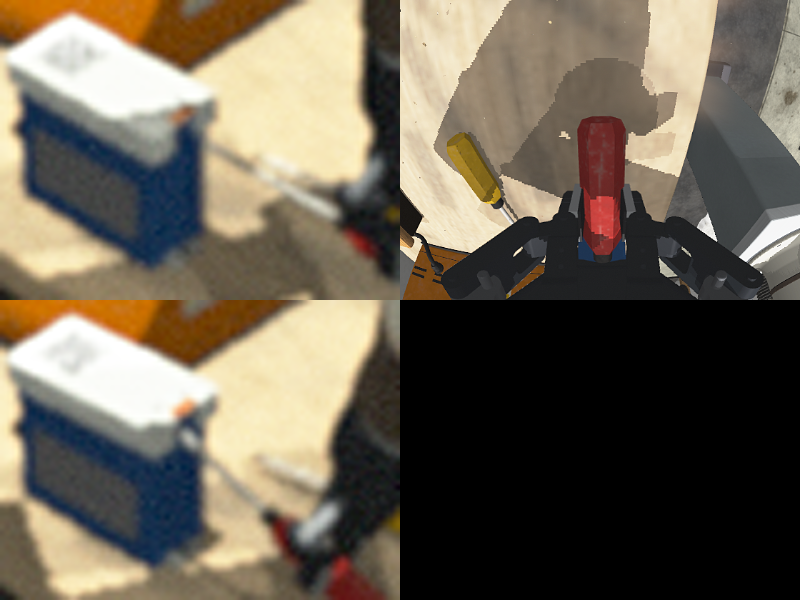

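The mark has risen from row 117 to 109 in the crop, and the corner from 100 to 88. That puts the edge up about 7–10 mm. I'll tilt a little further to be sure it snapped.

apply_moves(rows=[[[-0.3,0,4.7],[0,-2,0],-1],[[-0.3,0,4.7],[0,-2,0],-1],[[-0.3,0,3],[0,-1.2,0],-1],[[0,0,0],[0,0,0],-1],[[0,0,0],[0,0,0],-1]])

```text
time: 12.58
tool_pos: [0.4413, -0.3174, 0.0479]
ee_rot: [0.692, -0.688, -0.154, -0.154]
ft_force: [-0.3, -1.0, -1.4]
finger_gap: 0.0233
grasp_force: 119.7
```

```bash
cat >> h.py <<'E'
def mk(b):
    w=cv2.cvtColor(cv2.resize(np.ascontiguousarray(b[220:234,284:298]),None,fx=8,fy=8,interpolation=cv2.INTER_CUBIC),cv2.COLOR_RGB2HSV).astype(int)
    m=((w[...,0]<18))&(w[...,1]>80);y,x=np.nonzero(m);return m.sum(),x.mean()/8+284,y.mean()/8+220
E
python3 - <<'E'
from h import *
b=vision.snapshot("side");cv2.imwrite("pics/side4.png",b[:,:,::-1])
for n in ("side2","side3","side4"): print(mk(cv2.imread(f"pics/{n}.png")[:,:,::-1]))
E
```

```text
(np.int64(566), np.float64(291.3761042402827), np.float64(227.96466431095405))
(np.int64(599), np.float64(291.88960767946577), np.float64(226.7303839732888))
(np.int64(581), np.float64(291.65985370051635), np.float64(225.61230636833045))
```

apply_moves(rows=[[[0,0,-4.7],[0,2,0],-1],[[0,0,-4.7],[0,2,0],-1],[[0,0,-4.7],[0,2,0],-1],[[0,0,-4.7],[0,2,0],-1],[[0,0,-4.7],[0,2,0],-1],[[0,0,-4.7],[0,2,0],-1],[[0,0,0],[0,0,0],-1]])

```text
time: 13.5
tool_pos: [0.4414, -0.3263, 0.0749]
ee_rot: [0.705, -0.7, -0.081, -0.081]
ft_force: [-0.8, -0.0, -0.3]
finger_gap: 0.0231
grasp_force: 119.7
```

```bash
python3 - <<'E'
from h import *
b=vision.snapshot("side");cv2.imwrite("pics/side5.png",b[:,:,::-1]);print(mk(b))
E
```

```text
(np.int64(361), np.float64(291.0083102493075), np.float64(226.06336565096953))
```

The cover stays up about 8–10 mm with the blade relaxed, so it has snapped free. I'll withdraw the blade.

apply_moves(rows=[[[4,0,0],[0,0,0],-1],[[8,0,0],[0,0,0],-1],[[10,0,0],[0,0,0],-1],[[10,0,0],[0,0,0],-1],[[10,0,0],[0,0,0],-1],[[10,0,0],[0,0,0],-1],[[10,0,0],[0,0,0],-1],[[5,0,0],[0,0,0],-1],[[0,0,0],[0,0,0],-1]])

```text
time: 14.68
tool_pos: [0.4415, -0.3923, 0.0588]
ee_rot: [0.704, -0.701, -0.082, -0.081]
ft_force: [0.7, 0.1, -0.3]
finger_gap: 0.0236
grasp_force: 119.7
```

```bash
python3 - <<'E'
from h import *
print(r.observe()["ft_force"])
b=vision.snapshot("side");cv2.imwrite("pics/side6.png",b[:,:,::-1]);print(mk(b))
s=plan([.438,-.398,.05],Rt(180.3),6,-1);plan([.438,-.398,.0065],Rt(180.3),4,-1,s)
E
```

```text
[ 0.72126783  0.11652728 -0.27097481]
(np.int64(512), np.float64(291.657470703125), np.float64(226.01220703125))
[[[1.0,1.0,1.0],[0.0,2.2,0.0],-1],[[1.0,1.0,1.0],[0.0,2.2,0.0],-1],[[1.0,0.0,1.0],[0.0,2.2,0.0],-1],[[1.0,1.0,2.0],[0.0,2.2,0.0],-1],[[2.0,0.0,2.0],[0.0,2.2,0.0],-1],[[1.1,0.6,1.1],[0.0,2.2,0.0],-1]]
[[[0.0,0.0,11.0],[0.0,0.0,0.0],-1],[[0.0,0.0,11.0],[0.0,0.0,0.0],-1],[[0.0,0.0,11.0],[0.0,0.0,0.0],-1],[[0.0,0.0,10.5],[0.0,0.0,0.0],-1]]
```

apply_moves(rows=[[[1,1,1],[0,2.2,0],-1],[[1,1,1],[0,2.2,0],-1],[[1,0,1],[0,2.2,0],-1],[[1,1,2],[0,2.2,0],-1],[[2,0,2],[0,2.2,0],-1],[[1,0,1],[0,2.2,0],-1],[[0,0,14],[0,0,0],-1],[[0,0,14],[0,0,0],-1],[[0,0,10],[0,0,0],-1],[[0,0,4],[0,0,0],-1]])

```text
time: 15.98
tool_pos: [0.4381, -0.3979, 0.0069]
ee_rot: [0.709, -0.705, -0.001, 0.0]
ft_force: [0.3, 0.0, -0.8]
finger_gap: 0.0235
grasp_force: 119.7
```

apply_moves(rows=[[[0,0,1],[0,0,0],-1],[[0,0,0],[0,0,0],0],[[0,0,0],[0,0,0],0.5],[[0,0,0],[0,0,0],1],[[0,0,0],[0,0,0],1],[[0,0,0],[0,0,0],1],[[0,0,0],[0,0,0],1]])

```text
time: 16.85
tool_pos: [0.4387, -0.398, 0.0073]
ee_rot: [0.709, -0.705, 0.0, -0.0]
ft_force: [0.0, -0.1, 0.1]
finger_gap: 0.0854
grasp_force: 0.0
```

apply_moves(rows=[[[0,0,-20],[0,0,0],1],[[0,0,-35],[0,0,0],1],[[0,0,-45],[0,0,0],1],[[0,0,-45],[0,0,0],1],[[0,0,-45],[0,0,0],1],[[-30,0,-40],[0,0,0],1],[[-40,0,-20],[0,0,0],1],[[-30,0,0],[0,0,0],1],[[-10,0,0],[0,0,0],1],[[0,0,0],[0,0,0],1]])

```text
time: 18.1
tool_pos: [0.438, -0.2878, 0.2572]
ee_rot: [0.709, -0.705, -0.0, 0.0]
ft_force: [-0.1, -0.3, -0.3]
finger_gap: 0.0852
grasp_force: 0.0
```

```bash
python3 - <<'E'
from h import *
s=r.observe();print(s["tool_pos"])
p=vision.camera_params("wrist");T=np.array(p["camera_from_world"]);print("cam",-T[:3,:3].T@T[:3,3])
im=vision.snapshot("wrist");cv2.imwrite("pics/w7.png",im[:,:,::-1])
t=vision.snapshot("top");cv2.imwrite("pics/top7.png",t[:,:,::-1])
C=[[.437+a*.033,-.134+b*.07,.13] for a,b in [(1,1),(1,-1),(-1,-1),(-1,1)]]
print("exp",[np.round(proj("wrist",c,p),1) for c in C],[np.round(proj("top",c),1) for c in C])
# white blob in both
for n,i in(("wrist",im),("top",t[225:258,270:330])):
    m=(i.min(2)>165).astype(np.uint8)
    k,l,st,ce=cv2.connectedComponentsWithStats(m)
    for j in range(1,k):
        if st[j,4]>300:
            q=cv2.approxPolyDP(cv2.findContours((l==j).astype(np.uint8),0,2)[0][0],4,True)[:,0];print(n,st[j],ce[j].round(1),q.tolist()[:10])
E
```

```text
[ 0.43803466 -0.28777567  0.25717008]
cam [ 0.43868859 -0.36917785  0.39990218]
exp [array([254.7, 377. ]), array([249. , 280.3]), array([317.2, 280.7]), array([309.7, 377.3])] [array([275.5, 229.4]), array([320.3, 230.5]), array([320.1, 251.6]), array([274.9, 250.5])]
wrist [    0     0   348   341 53292] [154.5 123.3] [[0, 0], [0, 9], [3, 2], [7, 11], [4, 23], [27, 27], [29, 42], [34, 35], [29, 61], [27, 55]]
wrist [ 282   78   64  142 4577] [317.3 153.7] [[297, 78], [292, 120], [309, 144], [332, 145], [334, 164], [307, 165], [289, 175], [282, 219], [291, 202], [291, 177]]
wrist [520 208  40  36 431] [544.3 228.6] [[556, 208], [547, 219], [540, 216], [540, 223], [527, 224], [534, 224], [528, 238], [520, 236], [539, 243], [536, 236]]
wrist [316 226  25  27 400] [328.1 240.9] [[317, 226], [321, 244], [316, 247], [338, 252], [340, 227], [335, 236], [328, 236]]
wrist [ 465  248   95   76 3173] [524.9 273.4] [[559, 248], [468, 255], [465, 264], [485, 266], [497, 276], [477, 308], [510, 282], [529, 279], [546, 294], [540, 310]]
wrist [  11  287   62   59 1736] [ 37.7 309.3] [[67, 288], [33, 290], [13, 307], [26, 345], [61, 299], [72, 301]]
wrist [ 252  286   82   81 1954] [302.4 323.6] [[278, 286], [290, 287], [291, 292], [274, 300], [309, 308], [313, 303], [312, 327], [298, 357], [264, 356], [274, 353]]
wrist [480 290  29  35 364] [493.6 308.5] [[508, 290], [480, 318], [491, 323]]
wrist [ 406  372   51   48 1329] [431.5 397.3] [[430, 373], [406, 410], [418, 416], [453, 409], [451, 419], [456, 419], [442, 372]]
top [   1    0   44   33 1128] [23.4 16.4] [[13, 0], [1, 32], [36, 32], [44, 0]]
```

apply_moves(rows=[[[-25,0,0],[0,0,0],1],[[-40,0,0],[0,0,0],1],[[-40,0,10],[0,0,0],1],[[-35,0,20],[0,0,0],1],[[-15,0,20],[0,0,0],1],[[0,0,20],[0,0,0],1],[[0,0,15],[0,0,0],1],[[0,0,10],[0,0,0],1],[[0,0,0],[0,0,0],1]], squeeze=40)

```text
time: 19.32
tool_pos: [0.437, -0.1335, 0.1615]
ee_rot: [0.709, -0.705, -0.001, 0.001]
ft_force: [-0.8, 0.5, 0.6]
finger_gap: 0.0853
grasp_force: 0.0
```

```bash
python3 - <<'E'
from h import *
s=r.observe();print(s["tool_pos"])
im=vision.snapshot("wrist");cv2.imwrite("pics/w8.png",cv2.resize(im[:,:,::-1],(800,600),interpolation=cv2.INTER_CUBIC))
E
```

```text
[ 0.43695234 -0.13352468  0.16147983]
```

View pics/w8.png

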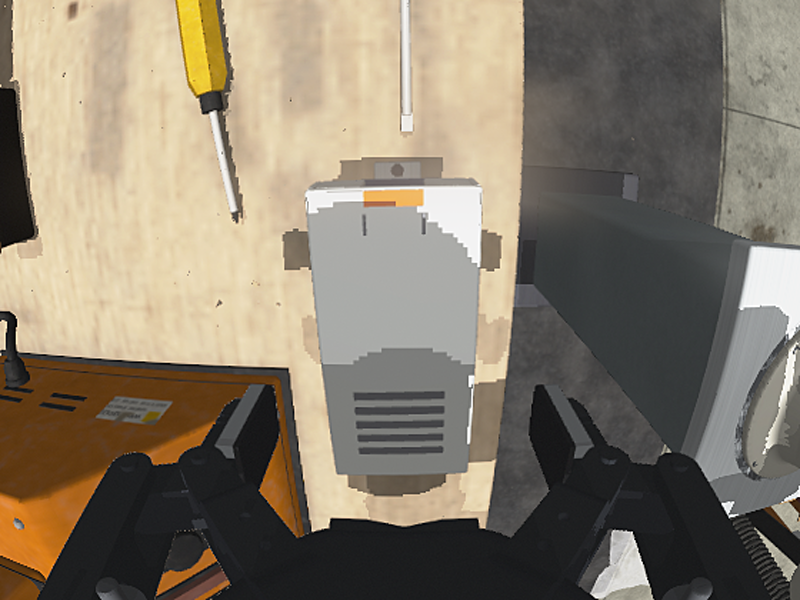

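The wrist view shows the cover's corners at (307,187), (480,185), (467,472) and (337,472), and the red blade lying clear at (405,120). The cover sits between the open fingers.

```bash
python3 - <<'E'
from h import *
p=vision.camera_params("wrist");f=lambda u,v,z:onz("wrist",u*.7,v*.7,z,p)
C=np.array([f(307,187,.134),f(480,185,.134),f(467,472,.125),f(337,472,.125)]);print(C.round(4),C.mean(0))
print((C[:2].mean(0)-C[2:].mean(0)),"tray",)
plan([C[:,0].mean(),-.132,.093],Rt(180.7),5,1)
E
```

```text
[[ 0.4737 -0.2001  0.134 ]
 [ 0.4097 -0.201   0.134 ]
 [ 0.4055 -0.0623  0.125 ]
 [ 0.4704 -0.0619  0.125 ]] [ 0.43983134 -0.13130975  0.1295    ]
[ 0.00375758 -0.13850733  0.009     ] tray
[[[0.0,0.0,14.0],[0.0,0.0,-0.1],1],[[0.0,-1.0,14.0],[0.0,0.0,-0.1],1],[[0.0,0.0,14.0],[0.0,0.0,-0.1],1],[[-1.0,-1.0,14.0],[0.0,0.0,-0.1],1],[[-0.5,-0.4,13.2],[0.0,0.0,0.0],1]]
```

apply_moves(rows=[[[0,-1,14],[0,0,-0.3],1],[[0,-0.5,14],[0,0,-0.3],1],[[0,0,14],[0,0,-0.3],1],[[-1,0,14],[0,0,0],1],[[0,0,12],[0,0,0],1],[[0,0,0],[0,0,0],1]])

```text
time: 20.12
tool_pos: [0.4379, -0.132, 0.0931]
ee_rot: [0.715, -0.7, -0.001, 0.001]
ft_force: [0.7, -0.5, -0.0]
finger_gap: 0.0855
grasp_force: 0.0
```

apply_moves(rows=[[[0,0,0],[0,0,0],0.5],[[0,0,0],[0,0,0],0.2],[[0,0,0],[0,0,0],-0.2],[[0,0,0],[0,0,0],-1],[[0,0,0],[0,0,0],-1],[[0,0,0],[0,0,0],-1]])

```text
time: 20.88
tool_pos: [0.4394, -0.132, 0.0948]
ee_rot: [0.715, -0.699, 0.001, -0.0]
ft_force: [1.5, 0.4, 5.1]
finger_gap: 0.0658
grasp_force: 46.0
```

apply_moves(rows=[[[0,0,-3],[0,0,0],-1],[[0,0,-5],[0,0,0],-1],[[0,0,-8],[0,0,0],-1],[[0,0,-12],[0,0,0],-1],[[0,0,-18],[0,0,0],-1],[[0,0,-22],[0,0,0],-1],[[0,0,-22],[0,0,0],-1],[[0,0,-15],[0,0,0],-1],[[0,0,0],[0,0,0],-1]])

```text
time: 22.0
tool_pos: [0.4388, -0.132, 0.2006]
ee_rot: [0.714, -0.7, 0.001, -0.001]
ft_force: [0.2, -0.9, -2.2]
finger_gap: 0.0654
grasp_force: 45.7
```

apply_moves(rows=[[[-15,2,0],[0,0,0],-1],[[-30,2,0],[0,0,0],-1],[[-45,2,0],[0,0,0],-1],[[-50,2,0],[0,0,0],-1],[[-50,0,0],[0,0,0],-1],[[-50,0,0],[0,0,0],-1],[[-50,0,0],[0,0,0],-1],[[-50,0,0],[0,0,0],-1],[[-50,0,0],[0,0,0],-1],[[-45,0,0],[0,0,0],-1]])

```text
time: 23.25
tool_pos: [0.42, 0.3045, 0.1982]
ee_rot: [0.715, -0.699, 0.0, 0.001]
ft_force: [0.5, -0.9, -1.2]
finger_gap: 0.0656
grasp_force: 45.7
```

apply_moves(rows=[[[-35,0,0],[0,0,0],-1],[[-30,-10,0],[0,0,0],-1],[[-20,-25,0],[0,0,0],-1],[[-10,-30,0],[0,0,0],-1],[[0,-15,0],[0,0,0],-1],[[0,0,0],[0,0,0],-1]])

```text
time: 24.0
tool_pos: [0.4991, 0.3989, 0.1979]
ee_rot: [0.714, -0.7, -0.0, 0.001]
ft_force: [0.0, 0.5, -1.3]
finger_gap: 0.0651
grasp_force: 45.7
```

```bash
python3 - <<'E'
from h import *
s=r.observe();print(s["tool_pos"],s["finger_gap"])
# pitch: +4 deg about world x to level the cover
s=plan([.506,.397,.09],Rt(181.3,4),5,-1)
t=vision.snapshot("top");cv2.imwrite("pics/top9.png",t[:,:,::-1])
E
```

```text
[0.49908483 0.39887399 0.19787609] 0.06511937032177352
[[[0.0,-1.0,22.0],[0.0,-0.8,0.0],-1],[[1.0,-2.0,21.0],[0.1,-0.8,0.0],-1],[[1.0,-1.0,22.0],[0.0,-0.8,-0.1],-1],[[1.0,-1.0,21.0],[0.1,-0.9,0.0],-1],[[1.9,-1.9,21.8],[0.0,-0.8,-0.1],-1]]
```

apply_moves(rows=[[[0,-2,22],[0,-0.8,0],-1],[[1,-2,28],[0,-0.8,0],-1],[[1,-2,28],[0,-0.8,0],-1],[[1,-1,28],[0,-0.8,0],-1],[[1,0,28],[0,-0.8,0],-1],[[0,0,25],[0,0,0],-1],[[0,0,14],[0,0,0],-1],[[0,0,10],[0,0,0],-1],[[0,0,0],[0,0,0],-1]])

```text
time: 25.18
tool_pos: [0.5061, 0.4028, 0.0162]
ee_rot: [0.714, -0.699, -0.025, -0.024]
ft_force: [0.2, -0.5, -0.7]
finger_gap: 0.0657
grasp_force: 45.6
```

apply_moves(rows=[[[0,0,4],[0,0,0],-1],[[0,0,3],[0,0,0],-1],[[0,0,2],[0,0,0],-1],[[0,0,0],[0,0,0],-1]])

```text
time: 25.68
tool_pos: [0.5064, 0.4034, 0.0072]
ee_rot: [0.714, -0.699, -0.025, -0.024]
ft_force: [-1.3, -1.3, -1.0]
finger_gap: 0.0654
grasp_force: 45.6
```

apply_moves(rows=[[[0,0,2],[0,0,0],-1],[[0,0,2],[0,0,0],-1],[[0,0,1],[0,0,0],-1],[[0,0,0],[0,0,0],-1]])

```text
time: 26.18
tool_pos: [0.5063, 0.4038, 0.0022]
ee_rot: [0.714, -0.699, -0.025, -0.024]
ft_force: [-0.4, -0.0, -1.3]
finger_gap: 0.0655
grasp_force: 45.6
```

apply_moves(rows=[[[0,0,2],[0,0,0],-1],[[0,0,2],[0,0,0],-1],[[0,0,0],[0,0,0],-1]])

```text
time: 26.55
tool_pos: [0.5064, 0.4041, -0.0017]
ee_rot: [0.714, -0.699, -0.025, -0.024]
ft_force: [-0.6, -0.1, -0.6]
finger_gap: 0.0654
grasp_force: 46.0
```

Still free of the floor, with only a few mm left to drop. Release and rise.

apply_moves(rows=[[[0,0,0],[0,0,0],0.7],[[0,0,0],[0,0,0],1],[[0,0,0],[0,0,0],1],[[0,0,0],[0,0,0],1],[[0,0,0],[0,0,0],1]])

```text
time: 27.18
tool_pos: [0.5064, 0.4042, -0.0017]
ee_rot: [0.714, -0.699, -0.025, -0.024]
ft_force: [0.4, 0.3, 0.0]
finger_gap: 0.0854
grasp_force: 0.0
```

apply_moves(rows=[[[0,0,-10],[0,0,0],1],[[0,0,-20],[0,0,0],1],[[0,0,-35],[0,0,0],1],[[0,0,-40],[0,0,0],1],[[0,0,-40],[0,0,0],1],[[0,0,-40],[0,0,0],1],[[0,0,-20],[0,0,0],1],[[0,0,0],[0,0,0],1]])

```text
time: 28.18
tool_pos: [0.5075, 0.3904, 0.2067]
ee_rot: [0.714, -0.699, -0.025, -0.028]
ft_force: [-0.0, -0.7, -0.3]
finger_gap: 0.0854
grasp_force: 0.0
```

```bash
python3 - <<'E'
from h import *
s=r.observe();print(s["tool_pos"],s["finger_gap"],s["ft_force"])
p=vision.camera_params("wrist");im=vision.snapshot("wrist");cv2.imwrite("pics/w10.png",im[:,:,::-1])
# template check: expected corners of a flat cover at the release spot, gray means inside/outside; white-ish low-saturation blob
hsv=cv2.cvtColor(im,cv2.COLOR_RGB2HSV);c=proj("wrist",[.506,.403,.027],p);print("c",c)
m=((hsv[...,1]<40)&(hsv[...,2]>90)).astype(np.uint8);m=cv2.morphologyEx(m,cv2.MORPH_CLOSE,np.ones((9,9)))
k,l,st,ce=cv2.connectedComponentsWithStats(m);j=l[int(c[1])-25,int(c[0])];print(j,st[j])
q=cv2.minAreaRect(np.argwhere(l==j)[:,::-1].astype(np.float32));print(q)
print([onz("wrist",*map(float,v),.027,p).round(3) for v in cv2.boxPoints(q)])
E
```

```text
[0.50745379 0.39040213 0.20666046] 0.0854003952312227 [-0.04422573 -0.70784105 -0.25193673]
c (np.float64(284.6517030151074), np.float64(181.74728862871677))
8 [ 250  112   73  130 8348]
((286.0, 176.5), (72.0, 129.0), 0.0)
[array([0.543, 0.473, 0.027]), array([0.541, 0.332, 0.027]), array([0.472, 0.331, 0.027]), array([0.463, 0.471, 0.027])]
```

```bash
python3 -c "
from workcell import r
print(r.finish_job())"
```

```text
the job is handed in; nothing more can be done
None
```

I pried the cover free with the red screwdriver, put the screwdriver down on the bench and laid the cover flat in the green tray. The job was handed in after about 28 s; the hand-in returned no verdict, and my evidence for the snap is the camera: the notch edge rose about 10 mm and stayed up.

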